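# Show which reference block is missing

### The job

Using only the fingertips, gently push the half-open lid of the wooden reference-block case right back. Then point down at the one empty place among the six inside, to show the storekeeper which block is missing: fingertips straight above its middle, a few centimetres up, touching nothing, held for two seconds. Finish still pointing there, with the lid open, and without having touched the steel blocks or moved anything else on the trolley.

Things in the scene. Friction and masses are not known exactly. Their poses are not given: they have to be found in the camera images.
- case: Fixed wooden case, 146 x 206 mm, rim 32 mm high, walls 8 mm. Origin: centre of underside. +x points to the hinge side (roughly the robot's left), y runs along the hinge. In its tray are six round places 52 mm across, in two rows of three, centres at x = -31, +31 and y = -60, 0, +60 mm here; floors at z = 6 mm, tray top at 16 mm.
- lid (a joint): Angle of the case's lid, rad: 0 shut, 1.57 upright, 1.92 fully back at its stop; starts part open. Stiff hinge: stays where left, 2 to 4 N at the front edge moves it. The lid is a hollow wooden tray, 146 mm from hinge to front edge, 206 wide, 22 deep, hollow side to the case, with an 8 mm wide rim standing 16 mm off its inner face.
- lid_hinge (a point): Middle of the hinge axis, on the top of the case's back wall (73, 0, 32 mm in the case's frame). The axis runs along the case's y.
- lid_edge (a point): Middle of the lid's front edge, at the lower outer corner of its rim (it meets the case when shut), 146 mm from the hinge axis. At lid angle a it lies 146 cos(a) mm from the hinge axis towards the case's -x and 146 sin(a) mm above it.
- empty_place: The one empty place of the six: a round well 52 mm across whose dark felt floor is bare. Origin: centre of its floor, 6 mm above the deck, 26 mm below the case's rim; z is up.
- block1: One of the five round steel reference blocks in the case, all alike: 50 mm across, 16 mm high, loose in its place and standing 6 mm proud of the tray. Origin: centre of its underside.
- block2: One of the five round steel reference blocks in the case, all alike: 50 mm across, 16 mm high, loose in its place and standing 6 mm proud of the tray. Origin: centre of its underside.
- block3: One of the five round steel reference blocks in the case, all alike: 50 mm across, 16 mm high, loose in its place and standing 6 mm proud of the tray. Origin: centre of its underside.
- block4: One of the five round steel reference blocks in the case, all alike: 50 mm across, 16 mm high, loose in its place and standing 6 mm proud of the tray. Origin: centre of its underside.
- block5: One of the five round steel reference blocks in the case, all alike: 50 mm across, 16 mm high, loose in its place and standing 6 mm proud of the tray. Origin: centre of its underside.
- stray_block: Bystander: a sixth such steel block, 50 mm across and 16 mm high, lying on the deck. Origin: centre of its underside.
- meter: Bystander: grey hand-held display unit lying flat, 150 x 80 x 28 mm (long side along its x). Origin: centre of its underside.
- impact_probe: Bystander: dark steel and aluminium pen-shaped probe, 22 mm thick and about 142 mm long, lying along its x. Origin: on the underside, 11 mm from its middle.
- v_block: Bystander: blue and steel V-block, 45 x 70 mm and 40 mm high. Origin: centre of its underside.

How it is judged:
By the outcome, as a careful person would: the job done as asked, in the order asked, and still so for the second after the job is handed in, with the robot touching nothing.
It also fails if it takes over 38 s, if anything falls off the work surface, if the arm or the gripper's body presses on something with over 40 N, if the wrist force passes 120 N, or if a joint passes its speed limit or range.

### The arm

A 7-joint arm with a two-finger parallel gripper is mounted at the origin on the work surface. World frame = base frame: x ahead of the robot, y to its left, z up, the work surface at z = 0. Lengths are in m, angles in rad, forces in N, time in s.
With the tool pointing down it reaches from about 0.35 to 0.9 m from the base axis. Payload 19.9 kg.
Tool frame: the origin (TCP) lies midway between the tips of the shut fingers; the grasp point (between the pads) lies 19 mm behind it; z points along the fingers, x is the direction in which the jaws open and shut, and the axes are right-handed (so a half turn about z gives the same grasp; the last joint's range is limited). The gripper opens to 85 mm and grips with 20 to 120 N. Pads are 22 mm wide; open, the fingers measure 114 mm over their backs; the gripper's body (76 mm by 85 mm) begins 54 mm behind the grasp point. The pads swing forward as they close: fully open they stand 13 mm farther back than shut.
Start: joints at [1.155, 0.417, -0.01, 1.614, 0.005, 1.111, -0.053], TCP at [0.229, -0.582, 0.231] pointing down, gripper open.
Joint ranges: [-2.81, 2.81], [-0.39, 2.02], [-1.27, 1.25], [0.06, 2.57], [-1.19, 4.33], [0.19, 2], [-2.82, 2.82]. Speed limits (rad/s): [1.89, 1.89, 2.39, 2.39, 3.01, 3.01, 3.01].

### API

Orientations are given as a unit quaternion [x, y, z, w].
In Python, from station import get_state, read_camera, job_done gives the robot as it stands.
- The arm moves only by the tool play_rows, never from a script. Its argument "deltas" is a list of rows, each a list of 3 entries, a list of its own where there are three numbers: the opening, from 0 (shut) to 1 (fully open), then the shift along the tool's x, y, z in mm, then the turn about the tool's z in rad. In form: [[grip, [x, y, z], roll], ...]. A call has 1 to 10 rows; each row shifts and turns the commanded pose from where the row before left it, along the tool's axes as they then stand; what a row does not reach is not made up. A row lasts 1/12 s, in which the tool goes at most 41.7 mm and 7.16 degrees, less where a joint would pass 70% of its speed; a pose out of reach is approached as far as the arm can. A call is refused whole if a number of a shift passes 41.7 or a number of a turn 0.125, either way. A call with a gripper value outside its range is refused whole. The fingers move at their own pace and stop on an object; "force" is the grip in N (left out, the last holds). Time passes only in rows, so rows that do not move let the fingers close. It gives the time, the measured TCP pose, the force and the opening at its end, in the units of the state.
- get_state(): the state, without advancing time (a new reading comes with each control period).
- read_camera(name): name is "scene" or "top"; returns a dict with "pixels" (420x560x3 uint8, blue, green, red), "vfov" (degrees; the focal length in pixels is half the picture's height over the tangent of half this angle, whatever the lens; pixels are square), "cx", "cy" (the principal point, pixels), "extrinsics" (4x4, takes a point from camera to world coordinates). Camera axes: x right, y down, z forward; pixel columns grow to the right and rows downward; lengths in m; the calibration is good to about 2 mm. A picture is of the moment at which its call begins. There is no depth.
- job_done(): hands the job in, once; it reports no verdict.
The state is a dict: "t": time; "q": joint angles; "dq": joint speeds; "joint_torque": joint torques, N m; "tool_pos": TCP position; "ee_rot": TCP orientation; "ft_force": force on the tool from outside, world axes, zero at the start; "ft_torque": the same for the moment, N m; "width": opening from 0.0 (shut) to 1.0 (fully open).
Only numpy, scipy, OpenCV 4.12 (cv2) and the standard library are available. Lean on these libraries where they do the work, as an engineer would, in place of code of your own. Each camera call takes 0.05 s, during which the arm holds its last target.

## Working session

There is one attempt and no reset: what is moved stays moved. The work goes in short steps, Python scripts to look and compute and a tool call to move; the robot and the scene stay as the last step left them, time stands still between calls to the robot, and variables do not carry over. Pictures are saved under pics/ and viewed, and the job is handed in when it is done.

Besides the shell and the picture viewer there is one more tool, called after "Call:" as name(argument=value, ...) on one line, values as JSON. play_rows: Moves the arm, as the interface text tells. Its arguments: {"type":"object","properties":{"deltas":{"type":"array"},"force":{"type":"number"}},"required":["deltas"]}

```bash
mkdir -p pics; ls; python3 - <<'E'
from station import *
import cv2
s=get_state();print(s['t'],s['tool_pos'],s['ee_rot'],s['width'])
for n in('scene','top'):
    c=read_camera(n);cv2.imwrite(f'pics/{n}0.png',c['pixels']);print(n,c['vfov'],c['cx'],c['cy'],c['extrinsics'])
E
```

```text
pics
0.0 [ 0.22866411 -0.58130763  0.23067471] [ 8.26464238e-01 -5.62988901e-01 -5.24662620e-04 -2.93349147e-04] 0.9996605297329743
scene 46.51496417358699 283.20019652276005 196.7668672517581 [[ 0.55830801  0.53772504 -0.6317784   1.2375788 ]
 [ 0.82946854 -0.34659698  0.43800969 -0.46551698]
 [ 0.01655629 -0.76858462 -0.63953387  0.75082191]
 [ 0.          0.          0.          1.        ]]
top 44.375393771258715 281.9311016421817 196.15804674248557 [[-0.02566766 -0.99060027  0.13435877  0.39351343]
 [-0.99962299  0.02674433  0.00621443 -0.01958046]
 [-0.00974935 -0.13414861 -0.99091327  1.19780225]
 [ 0.          0.          0.          1.        ]]
```

View pics/scene0.png

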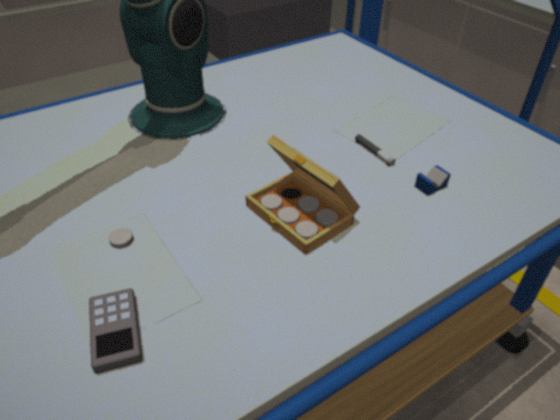

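View pics/top0.png

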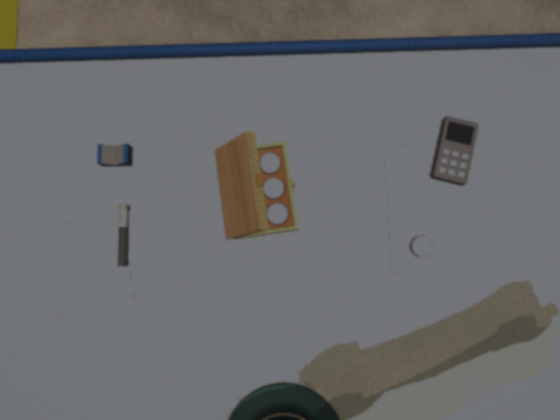

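```bash
python3 - <<'E'
import cv2
a=cv2.imread('pics/scene0.png')[125:260,235:370];b=cv2.imread('pics/top0.png')[120:250,205:310]
cv2.imwrite('pics/s0z.png',cv2.resize(a,None,fx=4.4,fy=4.4,interpolation=cv2.INTER_CUBIC))
cv2.imwrite('pics/t0z.png',cv2.resize(b,None,fx=4.5,fy=4.5,interpolation=cv2.INTER_CUBIC))
E
```

```text
(no output)
```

View pics/s0z.png

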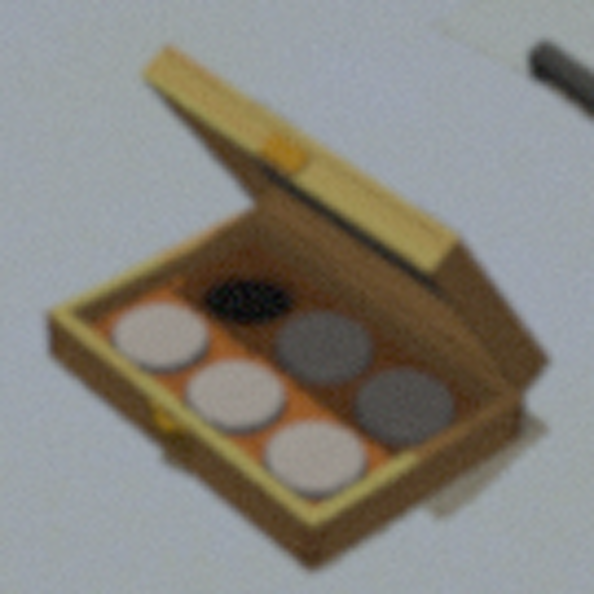

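View pics/t0z.png

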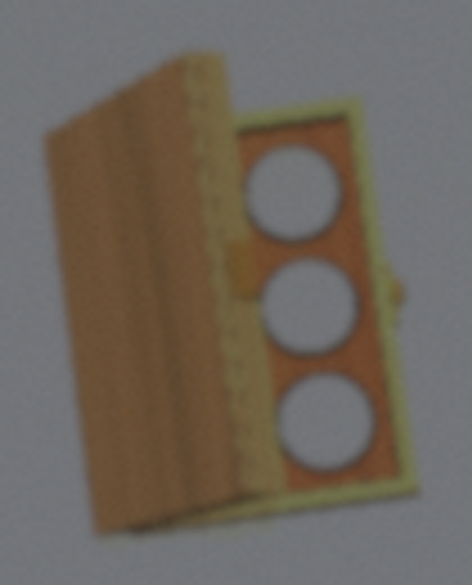

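```bash
cat > h.py <<'E'
import numpy as np,cv2
def ray(c,u,v):
    f=c['pixels'].shape[0]/2/np.tan(np.radians(c['vfov'])/2)
    E=np.array(c['extrinsics']);d=E[:3,:3]@np.array([(u-c['cx'])/f,(v-c['cy'])/f,1]);return E[:3,3],d/np.linalg.norm(d)
def plane(c,u,v,z):
    o,d=ray(c,u,v);return o+d*(z-o[2])/d[2]
def tri(c1,p1,c2,p2):
    o1,d1=ray(c1,*p1);o2,d2=ray(c2,*p2)
    s=np.linalg.lstsq(np.c_[d1,-d2],o2-o1,rcond=None)[0]
    a,b=o1+d1*s[0],o2+d2*s[1];return (a+b)/2,np.linalg.norm(a-b)
def proj(c,P):
    E=np.linalg.inv(c['extrinsics']);p=E[:3,:3]@P+E[:3,3];f=c['pixels'].shape[0]/2/np.tan(np.radians(c['vfov'])/2)
    return p[:2]/p[2]*f+[c['cx'],c['cy']]
E
python3 - <<'E'
from station import *;from h import *
S=read_camera('scene');T=read_camera('top')
np.set_printoptions(precision=4,suppress=True)
for n,c,(x0,y0,x1,y1) in(('T',T,(255,140,296,232)),('S',S,(250,185,345,245))):
    im=c['pixels'][y0:y1,x0:x1];hsv=cv2.cvtColor(cv2.GaussianBlur(im,(3,3),0),cv2.COLOR_BGR2HSV)
    m=((hsv[...,1]<70)&(hsv[...,2]>50)).astype(np.uint8)
    m=cv2.morphologyEx(m,cv2.MORPH_OPEN,np.ones((3,3)))
    k,_,st,ce=cv2.connectedComponentsWithStats(m)
    for i in range(1,k):
        u,v=ce[i]+[x0,y0];print(n,st[i],u,v,plane(c,u,v,.022))
z=lambda p,o,f:(p[0]/f+o[0]-.5*(1-1/f),p[1]/f+o[1]-.5*(1-1/f))
st=lambda x,y:z((x,y),(235,125),4.4);tt=lambda x,y:z((x,y),(205,120),4.5)
for nm,a,b in(('far? lid corner robot side',(148,75),(277,490)),('other',(435,273),(226,56)),
 ):
    print(nm,tri(S,st(*a),T,tt(*b)))
for p in((48,315),(312,522),(520,400)):print('S rim',plane(S,*st(*p),.032))
for p in((357,100),(418,490),(97,530)):print('T rim',plane(T,*tt(*p),.032))
print('empty S felt',plane(S,*st(247,302),.006))
E
```

```text
T [  0   0  41  72 605] 285.92396694214875 159.77685950413223 [ 0.6381 -0.0237  0.022 ]
T [  4  12  22  22 369] 269.53929539295393 162.60433604336043 [0.6324 0.0146 0.022 ]
T [  8  37  22  22 375] 273.22133333333335 187.70933333333335 [0.5732 0.0074 0.022 ]
T [ 11  63  22  22 384] 276.7317708333333 213.31770833333331 [0.5135 0.0007 0.022 ]
T [30 89 11  3 25] 290.48 230.32 [ 0.4737 -0.0297  0.022 ]
S [ 0  0 15  9 83] 255.21686746987953 187.74698795180723 [ 0.4536 -0.0036  0.022 ]
S [ 11   9  21  15 247] 271.10526315789474 201.25101214574897 [0.5159 0.0012 0.022 ]
S [ 48  11  21  16 263] 308.22433460076047 203.70342205323195 [0.5694 0.0681 0.022 ]
S [ 28  22  21  16 267] 288.1573033707865 214.71161048689137 [0.5756 0.008  0.022 ]
S [  0  24  43  36 819] 264.2893772893773 232.18559218559218 [ 0.5941 -0.0667  0.022 ]
S [ 66  24  22  17 279] 326.27598566308245 217.06451612903226 [0.6282 0.0748 0.022 ]
S [ 45  36  23  17 300] 306.20666666666665 228.94333333333333 [0.6349 0.0147 0.022 ]
S [ 73  46  22  14 178] 336.46629213483146 239.56179775280899 [0.6961 0.0494 0.022 ]
far? lid corner robot side (array([0.4703, 0.0216, 0.1528]), np.float64(0.0022108574195982143))
other (array([0.6732, 0.0423, 0.1524]), np.float64(0.005489459679647601))
S rim [ 0.4789 -0.0449  0.032 ]
S rim [ 0.6771 -0.0183  0.032 ]
S rim [0.6644 0.1198 0.032 ]
T rim [ 0.6785 -0.0202  0.032 ]
T rim [ 0.4767 -0.0456  0.032 ]
T rim [0.4609 0.1163 0.032 ]
empty S felt [0.5007 0.0673 0.006 ]
```

Call:
play_rows(deltas=[[0,[0,0,0],0.087],[0,[0,0,0],0.087],[0,[0,0,0],0.086],[0,[-12,-9,0],0],[0,[-24,-18,0],0],[0,[-26,-19,0],0],[0,[-26,-19,0],0],[0,[-26,-19,0],0],[0,[-26,-19,0],0],[0,[-26,-19,0],0]])

```text
t: 1.03
tool_pos: [0.3316, -0.4006, 0.2313]
ee_rot: [0.747, -0.665, -0.0, 0.0]
ft_force: [0.4, -0.1, 0.7]
width: -0.0
```

Call:
play_rows(deltas=[[0,[-26,-19,0],0],[0,[-26,-19,0],0],[0,[-26,-19,0],0],[0,[-26,-19,0],0],[0,[-26,-19,0],0],[0,[-26,-19,0],0],[0,[-26,-19,0],0],[0,[-26,-19,0],0],[0,[-26,-19,0],0],[0,[-14,-12,0],0]])

```text
t: 1.87
tool_pos: [0.4853, -0.1314, 0.2314]
ee_rot: [0.748, -0.663, -0.0, -0.0]
ft_force: [0.8, 0.2, -0.1]
width: 0.001
```

Call:
play_rows(deltas=[[0,[-20,-16,0],0],[0,[-24,-19,0],0],[0,[-24,-19,0],0],[0,[-20,-16,0],0],[0,[-11,-10,0],0],[0,[0,0,20],0],[0,[0,0,25],0],[0,[0,0,25],0],[0,[0,0,21],0],[0,[0,0,0],0]])

```text
t: 2.7
tool_pos: [0.5501, -0.0273, 0.1367]
ee_rot: [0.747, -0.665, -0.002, 0.002]
ft_force: [-1.1, 0.3, -0.1]
width: 0.001
```

```bash
cat > look.py <<'E'
import sys
from station import *;from h import *
n=sys.argv[1];s=get_state();print(s['t'],s['tool_pos'],s['ft_force'])
S=read_camera('scene')['pixels'][60:280,220:420];T=read_camera('top')['pixels'][110:250,150:330]
a=cv2.resize(S,(400,440));b=cv2.resize(T,(396,308));o=np.zeros((440,796,3),np.uint8);o[:,:400]=a;o[:308,400:]=b
cv2.imwrite(f'pics/{n}.png',o)
E
python3 look.py l1
```

```text
2.7 [ 0.55013537 -0.02730788  0.13667961] [-1.0960647   0.29755825 -0.14989526]
```

View pics/l1.png

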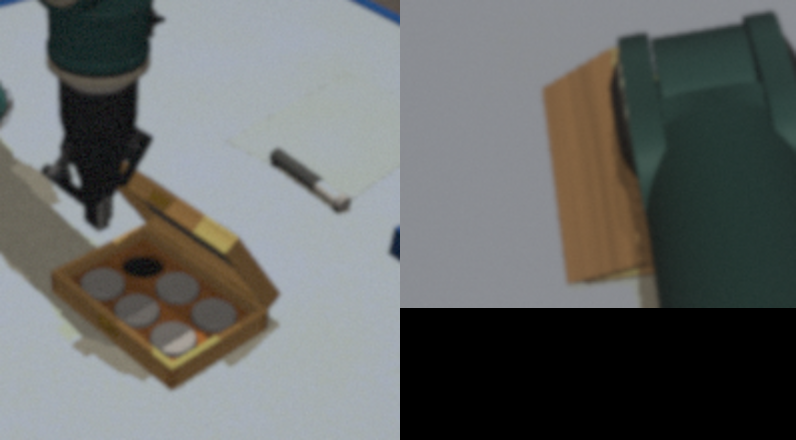

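Call:
play_rows(deltas=[[0,[15,0,0],0.06],[0,[0,0,0],0.12],[0,[0,0,0],0.12],[0,[0,0,0],0.12],[0,[0,0,0],0.12],[0,[0,0,0],0.12],[0,[0,0,0],0.12],[0,[0,0,0],0.12],[0,[0,0,0],0.12],[0,[0,0,0],0.12]])

```text
t: 3.63
tool_pos: [0.5551, -0.0425, 0.1424]
ee_rot: [-0.267, 0.964, -0.0, 0.001]
ft_force: [-0.1, -0.3, 1.0]
width: 0.003
```

Call:
play_rows(deltas=[[0,[0,0,0],0.12],[0,[0,0,0],0.12],[0,[0,0,0],0.12],[0,[0,0,0],0.07],[0,[0,0,0],0],[0,[0,0,0],0]])

```text
t: 4.13
tool_pos: [0.554, -0.0413, 0.1399]
ee_rot: [-0.091, 0.996, 0.0, -0.002]
ft_force: [-0.7, 0.2, -0.1]
width: -0.001
```

```bash
python3 look.py l2; python3 -c "
from station import *;print(get_state()['q'],get_state()['ee_rot'])"
```

```text
4.1333 [ 0.5539571  -0.04129258  0.13988678] [-0.71701434  0.21545782 -0.07205738]
[-0.19285244  0.41296957  0.26605568  1.87729688 -0.13969599  0.87314271
 -2.81766151] [-9.07072319e-02  9.95875451e-01  8.72977747e-04 -1.87680774e-03]
```

View pics/l2.png

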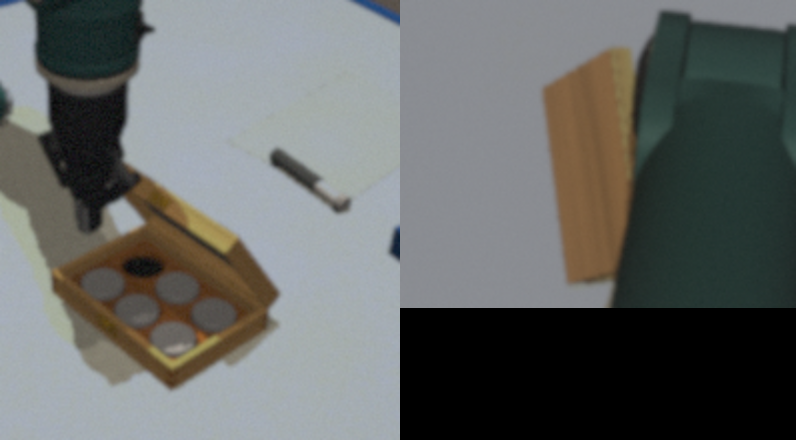

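Call:
play_rows(deltas=[[0,[0,0,0],-0.12],[0,[0,0,0],-0.12],[0,[0,0,0],-0.12],[0,[0,0,0],-0.12],[0,[0,0,0],-0.12],[0,[0,0,0],-0.12],[0,[0,0,0],-0.12],[0,[0,0,0],-0.12],[0,[0,0,0],-0.12],[0,[0,0,0],-0.12]])

```text
t: 5.07
tool_pos: [0.5534, -0.0432, 0.1392]
ee_rot: [-0.638, 0.77, 0.002, -0.001]
ft_force: [-0.5, -1.0, -0.3]
width: -0.001
```

Call:
play_rows(deltas=[[0,[0,0,0],-0.12],[0,[0,0,0],-0.12],[0,[0,0,0],-0.12],[0,[0,0,0],-0.12],[0,[0,0,0],-0.12],[0,[0,0,0],-0.12],[0,[0,0,0],-0.12],[0,[0,0,0],-0.12],[0,[0,0,0],-0.12],[0,[0,0,0],-0.12]])

```text
t: 5.9
tool_pos: [0.5536, -0.0433, 0.1395]
ee_rot: [0.961, -0.275, -0.002, -0.0]
ft_force: [-0.2, -0.9, -0.2]
width: 0.003
```

Call:
play_rows(deltas=[[0,[0,0,0],-0.12],[0,[0,0,0],-0.12],[0,[0,0,0],-0.12],[0,[0,0,0],-0.12],[0,[0,0,0],-0.07],[0,[0,0,0],0],[0,[0,0,0],0]])

```text
t: 6.48
tool_pos: [0.5535, -0.0435, 0.1393]
ee_rot: [1.0, -0.008, -0.002, -0.001]
ft_force: [-0.9, -0.0, -0.3]
width: -0.0
```

```bash
python3 look.py l3; python3 -c "
from station import *;print(get_state()['q'],get_state()['ee_rot'])"
```

```text
6.4833 [ 0.55349658 -0.04346342  0.13925346] [-0.89793203 -0.01510095 -0.25758284]
[ 0.30695195  0.42649427 -0.35356362  1.86034319  0.18430848  0.89071539
 -0.1508435 ] [ 9.99964478e-01 -8.17810113e-03 -2.01436184e-03 -3.22503657e-04]
```

View pics/l3.png

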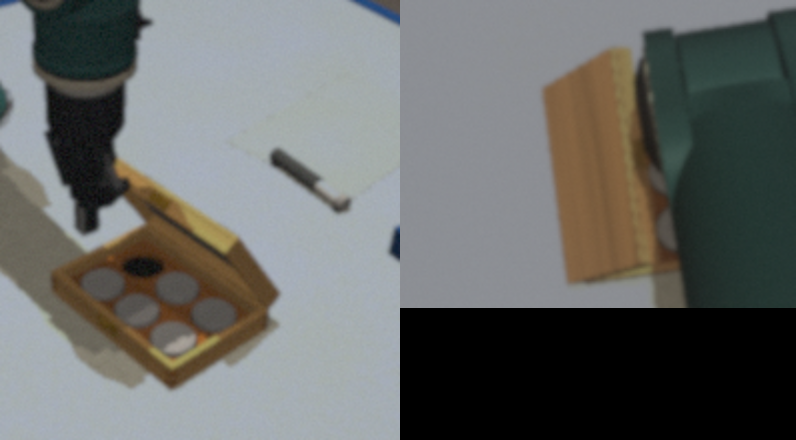

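Call:
play_rows(deltas=[[0,[0,0,0],-0.065],[0,[0,0,0],-0.065],[0,[0,-10,0],0],[0,[0,-12,0],0],[0,[0,-12,0],0],[0,[0,-8,0],0],[0,[0,-4,0],0],[0,[0,-4,0],0],[0,[0,-3,0],0],[0,[0,-3,0],0]])

```text
t: 7.42
tool_pos: [0.5467, 0.0128, 0.1386]
ee_rot: [0.998, 0.058, -0.002, -0.0]
ft_force: [-0.3, 0.1, 0.5]
width: -0.001
```

Call:
play_rows(deltas=[[0,[0,-3,0],0],[0,[0,-3,0],0],[0,[0,-3,-1],0],[0,[0,-3,-1],0],[0,[0,-3,-1],0]])

```text
t: 7.83
tool_pos: [0.5453, 0.0269, 0.1419]
ee_rot: [0.998, 0.058, -0.002, 0.0]
ft_force: [0.8, -5.6, 3.6]
width: 0.0
```

```bash
python3 look.py l4
```

```text
7.8333 [0.54532032 0.0269265  0.14193861] [ 0.80008359 -5.62443887  3.61758353]
```

View pics/l4.png

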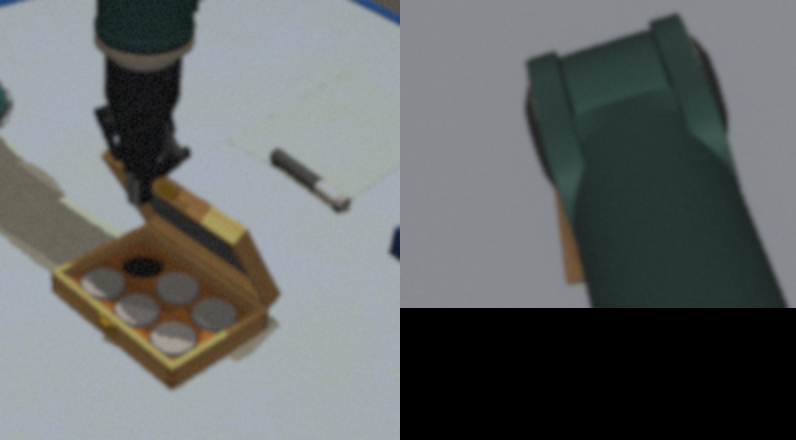

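Call:
play_rows(deltas=[[0,[0,-3,-2],0],[0,[0,-3,-2],0],[0,[0,-3,-2],0],[0,[0,-3,-2],0],[0,[0,-4,-2],0],[0,[0,-4,-2],0],[0,[0,-4,-2],0],[0,[0,-4,-1],0],[0,[0,-4,-1],0],[0,[0,-4,-1],0]])

```text
t: 8.77
tool_pos: [0.541, 0.0638, 0.159]
ee_rot: [0.998, 0.058, -0.002, -0.0]
ft_force: [-0.9, -2.4, 1.5]
width: -0.001
```

```bash
python3 look.py l5
```

```text
8.7667 [0.54099587 0.0638241  0.15898356] [-0.88418444 -2.38056335  1.54133991]
```

View pics/l5.png

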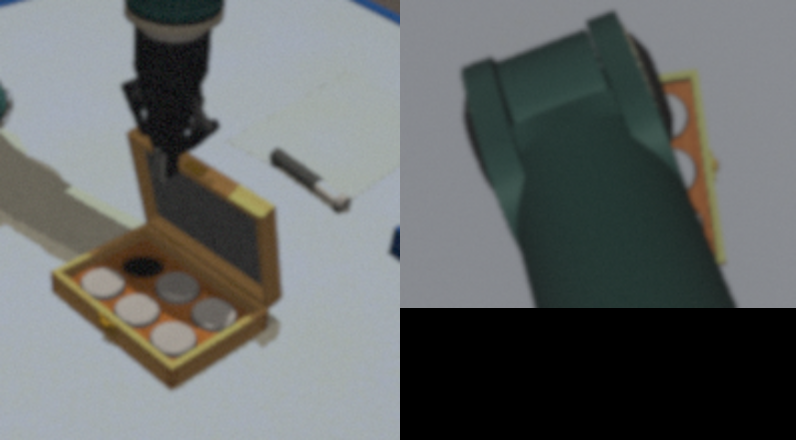

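Call:
play_rows(deltas=[[0,[0,-4,-1],0],[0,[0,-4,-1],0],[0,[0,-4,0],0],[0,[0,-4,0],0],[0,[0,-4,0],0],[0,[0,-4,0],0],[0,[0,-4,0],0],[0,[0,-4,0],0],[0,[0,-4,0],0],[0,[0,-4,0],0]])

```text
t: 9.7
tool_pos: [0.5362, 0.1036, 0.1607]
ee_rot: [0.998, 0.058, -0.002, -0.0]
ft_force: [0.8, -2.7, -0.3]
width: 0.001
```

Call:
play_rows(deltas=[[0,[0,-4,1],0],[0,[0,-4,1],0],[0,[0,-4,1],0],[0,[0,-4,1],0],[0,[0,-3,0],0]])

```text
t: 10.12
tool_pos: [0.5338, 0.1226, 0.1565]
ee_rot: [0.998, 0.058, -0.003, -0.0]
ft_force: [1.2, -1.0, -0.8]
width: 0.0
```

```bash
python3 look.py l6
```

```text
10.1167 [0.5338331  0.12255059 0.15647267] [ 1.19753808 -1.04195371 -0.75120392]
```

View pics/l6.png

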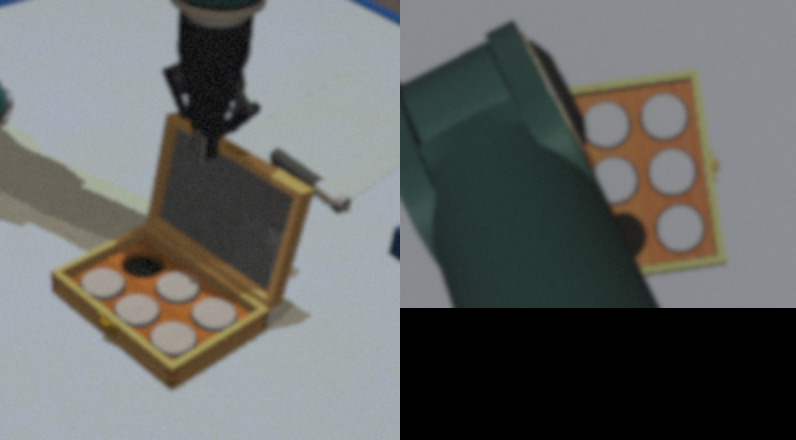

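Call:
play_rows(deltas=[[0,[0,-3,1],0],[0,[0,-3,0],0],[0,[0,-3,0],0],[0,[0,-3,0],0],[0,[0,-3,0],0]])

```text
t: 10.63
tool_pos: [0.5322, 0.1371, 0.1557]
ee_rot: [0.998, 0.058, -0.002, -0.0]
ft_force: [-0.0, -2.0, -1.5]
width: -0.001
```

Call:
play_rows(deltas=[[0,[0,-2,0],0],[0,[0,-2,0],0]])

```text
t: 10.8
tool_pos: [0.5318, 0.1411, 0.1557]
ee_rot: [0.998, 0.058, -0.002, -0.0]
ft_force: [0.2, -2.5, -0.8]
width: -0.002
```

Call:
play_rows(deltas=[[0,[0,-1.5,0],0],[0,[0,-1,0],0]])

```text
t: 10.97
tool_pos: [0.5315, 0.1436, 0.1558]
ee_rot: [0.998, 0.058, -0.002, -0.0]
ft_force: [0.3, -1.8, -0.5]
width: -0.002
```

Call:
play_rows(deltas=[[0,[0,-1,0],0],[0,[0,-1,0],0]])

```text
t: 11.13
tool_pos: [0.5313, 0.1454, 0.1558]
ee_rot: [0.998, 0.058, -0.002, -0.0]
ft_force: [0.5, -2.4, -1.4]
width: 0.001
```

Call:
play_rows(deltas=[[0,[0,-1,0],0],[0,[0,-1,0],0]])

```text
t: 11.3
tool_pos: [0.5313, 0.1459, 0.1557]
ee_rot: [0.998, 0.058, -0.002, 0.001]
ft_force: [1.2, -14.9, 1.0]
width: -0.0
```

Call:
play_rows(deltas=[[0,[0,-1,0],0],[0,[0,-0.5,0],0]])

```text
t: 11.47
tool_pos: [0.5313, 0.146, 0.1556]
ee_rot: [0.998, 0.057, -0.003, 0.001]
ft_force: [0.7, -18.4, 1.8]
width: -0.003
```

Call:
play_rows(deltas=[[0,[0,4,0],0],[0,[0,8,0],0],[0,[0,12,0],0],[0,[0,15,0],0],[0,[-8,15,0],0],[0,[-9,12,0],0],[0,[-9,8,0],0],[0,[-7,5,0],0],[0,[0,0,0],0],[0,[0,0,0],0]])

```text
t: 12.3
tool_pos: [0.5074, 0.0667, 0.1561]
ee_rot: [0.998, 0.058, -0.002, -0.0]
ft_force: [-0.9, 0.1, 0.6]
width: 0.001
```

```bash
python3 look.py l7; python3 - <<'E'
from station import *;from h import *
S=read_camera('scene');T=read_camera('top')
np.set_printoptions(precision=4,suppress=True)
for n,c,(x0,y0,x1,y1) in(('T',T,(225,140,296,232)),('S',S,(245,180,350,245))):
    im=c['pixels'][y0:y1,x0:x1];hsv=cv2.cvtColor(cv2.GaussianBlur(im,(3,3),0),cv2.COLOR_BGR2HSV)
    m=((hsv[...,1]<70)&(hsv[...,2]>50)).astype(np.uint8)
    m=cv2.morphologyEx(m,cv2.MORPH_OPEN,np.ones((3,3)))
    k,_,st,ce=cv2.connectedComponentsWithStats(m)
    for i in range(1,k):
        u,v=ce[i]+[x0,y0];print(n,st[i],u,v,plane(c,u,v,.022))
E
```

```text
12.3 [0.50736772 0.06665278 0.15615   ] [-0.92606977  0.07057455  0.60159401]
T [   0    0   71   72 1601] 267.104309806371 164.48219862585884 [0.6281 0.0203 0.022 ]
T [ 0 13  2  4  8] 225.5 154.5 [0.6545 0.1169 0.022 ]
T [ 36  12  20  22 320] 270.778125 162.015625 [0.6337 0.0117 0.022 ]
T [ 46  63  17  21 245] 279.8489795918367 211.72653061224491 [ 0.517  -0.0065  0.022 ]
T [61 89 10  3 23] 290.95652173913044 230.30434782608694 [ 0.4737 -0.0308  0.022 ]
S [   0    0   48   65 1284] 259.4151090342679 221.54517133956386 [ 0.5599 -0.0578  0.022 ]
S [ 73   0  32  22 387] 338.26356589147287 187.16020671834625 [0.5592 0.1647 0.022 ]
S [ 16  14  21  15 253] 271.24110671936756 201.1581027667984 [0.5158 0.0016 0.022 ]
S [ 53  16  21  16 256] 308.1953125 203.5859375 [0.569  0.0682 0.022 ]
S [ 33  27  21  16 267] 288.17228464419475 214.7116104868914 [0.5756 0.008  0.022 ]
S [ 71  29  22  16 273] 326.42857142857144 216.77289377289378 [0.6276 0.0757 0.022 ]
S [ 50  41  23  17 296] 306.15202702702703 229.0033783783784 [0.635  0.0145 0.022 ]
S [ 78  47  27  18 271] 339.8560885608856 238.24723247232473 [0.6969 0.0579 0.022 ]
```

View pics/l7.png

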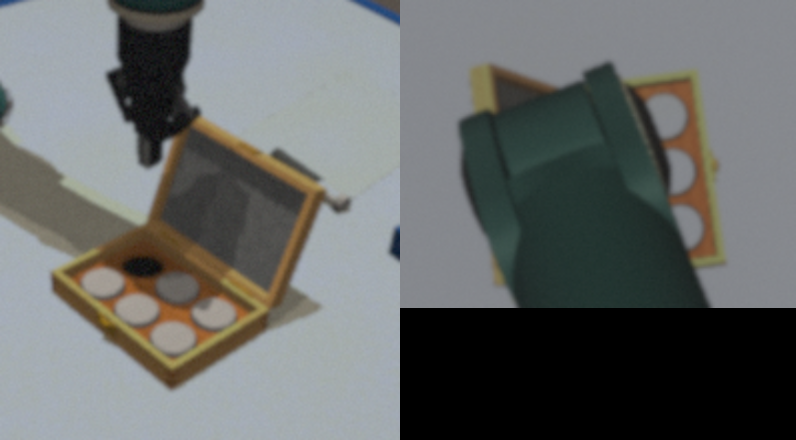

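Call:
play_rows(deltas=[[0,[0,4.4,5],0],[0,[0,0,15],0],[0,[0,0,18],0],[0,[0,0,18],0],[0,[0,0,17],0],[0,[0,0,13],0],[0,[0,0,7],0],[0,[0,0,3],0],[0,[0,0,0],0],[0,[0,0,0],0]])

```text
t: 13.33
tool_pos: [0.5077, 0.0623, 0.0603]
ee_rot: [0.998, 0.058, -0.002, -0.0]
ft_force: [-0.2, -0.2, 0.0]
width: -0.003
```

```bash
python3 look.py l8; python3 - <<'E'
from station import *;from h import *
S=read_camera('scene');s=get_state()
print('tip px',proj(S,s['tool_pos']),'below',proj(S,np.r_[s['tool_pos'][:2],.006]))
cv2.imwrite('pics/l8z.png',cv2.resize(S['pixels'][120:260,235:375],None,fx=4.2,fy=4.2,interpolation=cv2.INTER_CUBIC))
E
```

```text
13.3333 [0.50769847 0.06230019 0.06031488] [-0.19430739 -0.19442663  0.01054759]
tip px [291.34649504 177.46147926] below [290.72559818 195.57031466]
```

View pics/l8.png

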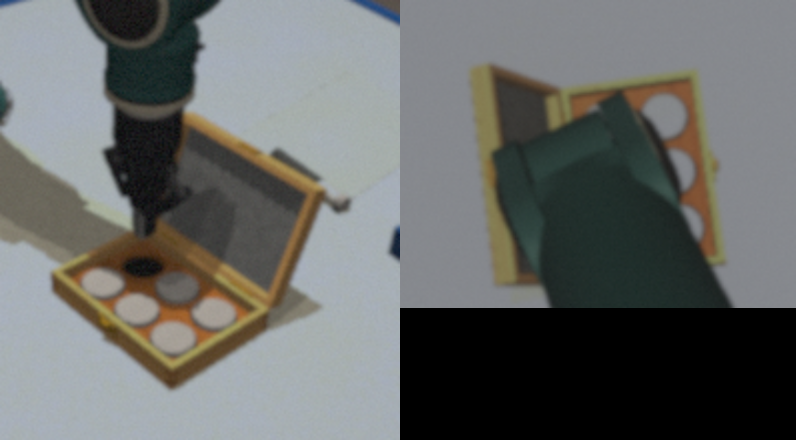

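View pics/l8z.png

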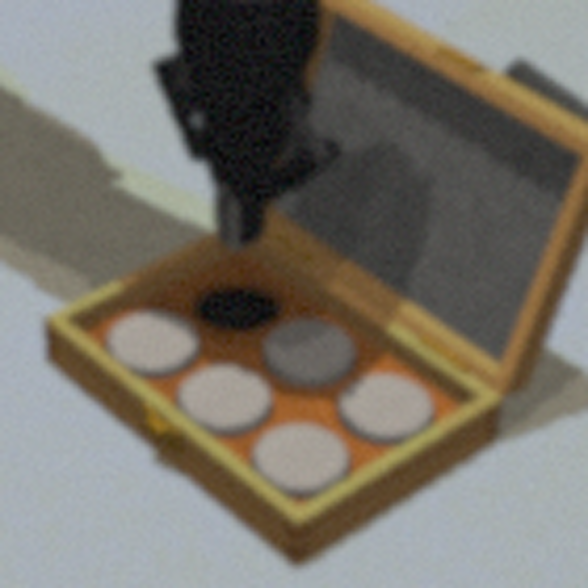

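Call:
play_rows(deltas=[[0,[0,0,0],0],[0,[0,0,0],0],[0,[0,0,0],0],[0,[0,0,0],0],[0,[0,0,0],0],[0,[0,0,0],0],[0,[0,0,0],0],[0,[0,0,0],0],[0,[0,0,0],0],[0,[0,0,0],0]])

```text
t: 14.32
tool_pos: [0.5074, 0.0622, 0.0599]
ee_rot: [0.998, 0.058, -0.002, -0.0]
ft_force: [1.3, 0.4, -0.7]
width: -0.0
```

Call:
play_rows(deltas=[[0,[0,0,0],0],[0,[0,0,0],0],[0,[0,0,0],0],[0,[0,0,0],0],[0,[0,0,0],0],[0,[0,0,0],0],[0,[0,0,0],0],[0,[0,0,0],0],[0,[0,0,0],0],[0,[0,0,0],0]])

```text
t: 15.15
tool_pos: [0.5074, 0.0622, 0.0599]
ee_rot: [0.998, 0.058, -0.002, -0.0]
ft_force: [0.1, 0.6, -0.3]
width: 0.003
```

Call:
play_rows(deltas=[[0,[0,0,0],0],[0,[0,0,0],0],[0,[0,0,0],0],[0,[0,0,0],0],[0,[0,0,0],0],[0,[0,0,0],0],[0,[0,0,0],0],[0,[0,0,0],0],[0,[0,0,0],0],[0,[0,0,0],0]])

```text
t: 15.98
tool_pos: [0.5074, 0.0622, 0.0599]
ee_rot: [0.998, 0.058, -0.002, -0.0]
ft_force: [-0.6, 0.1, -0.8]
width: -0.001
```

```bash
python3 - <<'E'
from station import *
s=get_state();print(s['t'],s['tool_pos'],s['ft_force']);print(job_done())
E
```

```text
15.9833 [0.50737828 0.06223243 0.05989112] [-0.59347644  0.09357002 -0.82062685]
the job is handed in; nothing more can be done
None
```

The lid is open back to its stop, and the gripper is pointing at the empty place: hinge row, the end nearest the robot. I held there for 2.5 s, then handed the job in at 16 s.

- **Lid:** I pushed it with the shut fingertips. The push readings I saw were about 1 to 7 N. At the stop they rose briefly to about 18 N, because I pressed about a millimetre further to make sure it was fully back. The last pictures show it open.
- **Pointing:** The fingertips finished at (0.507, 0.062, 0.060) m, about 54 mm above the well floor and 28 mm above the rim. My estimates of the empty place's middle varied by up to about 4 mm, and I aimed at (0.508, 0.062). The force there was at noise level, about 1 N, so nothing was being touched.
- **Blocks:** After the push, the scene camera put all five blocks within about 1 mm of where they started. Two top-view positions came out a few millimetres off, because the arm was partly covering those blocks.
- **Other items:** The arm travelled high over the deck. I did not measure the meter, stray block, probe or V-block again afterwards.
- **Wrist joint:** While turning the gripper I brought the last joint to -2.818 rad, just inside its 2.82 limit. I turned it back before pushing. I saw no reading past the limit, but joint angles were not logged during the turn.

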